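# Lower the paint tin on the ratchet lift

## Robot

A 7-joint arm with a two-finger parallel gripper is mounted at the origin on a cart in front of the work surface, level with it; the furniture and walls round the work are solid. World frame = base frame: x ahead of the robot, y to its left, z up, the work surface at z = 0. Lengths are in m, angles in rad, forces in N, time in s.
With the tool pointing down it reaches from about 0.4 to 0.925 m from the base axis. Payload 4.1 kg.
Tool frame: the origin (TCP) lies between the finger pads; the fingertips stand 25 mm ahead of it and the grasp point (between the pads) lies 6 mm ahead of it; z points along the fingers, y is the line along which they close (so a half turn about z gives the same grasp; the last joint's range is limited). The gripper opens to 85 mm and grips with 20 to 120 N. Pads are 22 mm wide; open, the fingers measure 114 mm over their backs; the gripper's body (76 mm by 85 mm) begins 54 mm behind the grasp point. The pads swing forward as they close: fully open they stand 13 mm farther back than shut.
Start: joints at [1.012, 0.398, 0.045, 1.537, -0.019, 1.207, -0.051], TCP at [0.288, -0.583, 0.256] pointing down, gripper open.
Joint ranges: [-2.82, 2.82], [-0.49, 2.23], [-1.37, 1.46], [0, 2.46], [-1.36, 4.5], [0.23, 2], [-2.94, 2.94]. Speed limits (rad/s): [2.57, 2.57, 3.14, 3.14, 3.14, 3.14, 3.14].

## Interface

Orientations are given as a 3x3 rotation matrix whose columns are the frame's x, y, z axes.
In Python, from rig import status, camera, workorder gives the robot as it stands.
- The arm moves only by the tool move_arm, never from a script. Its argument "deltas" is a list of rows, each a list of 5 numbers: the gripper command: -1 is shut, 1 is fully open, values between are in proportion, then the shift along the tool's x, y, z in mm, then the turn about the tool's z in rad. In form: [[jaw, x, y, z, turn], ...]. A call has 1 to 8 rows; each row shifts and turns the commanded pose from where the row before left it, along the tool's axes as they then stand; what a row does not reach is not made up. A row lasts 1/10 s, in which the tool goes at most 50 mm and 8.59 degrees, less where a joint would pass 70% of its speed; a pose out of reach is approached as far as the arm can. A call with a gripper value outside its range is refused whole. The fingers move at their own pace and stop on an object; the grip force is fixed at half the most. Time passes only in rows, so rows that do not move let the fingers close. It gives the time, the measured TCP pose, the force and the opening at its end, in the units of the state.
- status.get_obs(): the state, without advancing time (a new reading comes with each control period).
- camera(name): name is "scene" or "side" or "wrist"; returns a dict with "image" (420x560x3 uint8, blue, green, red), "camera_matrix" (3x3 intrinsics, pixels), "eye" and "attitude" of the camera in the world. Camera axes: x right, y up, looking along -z (the intrinsics and any distortion apply to the point x, -y, -z); pixel columns grow to the right and rows downward; lengths in m; the calibration is good to about 2 mm. A picture is of the moment at which its call begins. There is no depth.
- workorder.sign_off(): hands the job in, once; it reports no verdict.
The state is a dict: "clock": time; "joints": joint angles; "qvel": joint speeds; "joint_torque": joint torques, N m; "tool_pos": TCP position; "tool_rot": TCP orientation; "ft_force": force on the tool from outside, world axes, zero at the start; "wrist_torque": the same for the moment, N m; "finger_gap": finger opening in m.
Only numpy, scipy, OpenCV 4.12 (cv2) and the standard library are available. Lean on these libraries where they do the work, as an engineer would, in place of code of your own. Each camera call takes 0.05 s, during which the arm holds its last target. There are 200 camera calls.

## Task

Lower the paint tin that stands on the ratchet bench lift: flick the red release lever over to its stop, then take the weight on the black crank knob and wind up just a hair until the sprung brass pawl jumps clear of the ratchet wheel. Keep hold and ease the crank back slowly, more than a quarter turn, until you feel it come to rest on the lift's hidden bottom stop and the weight leave your hand, and only then let go: it must not run away or drop even the last bit. Do not force the lever, the pawl or the stop, keep the tin standing where it is on the platform, and leave the other things on the bench where they lie.

Things in the scene. Friction and masses are not known exactly. Their poses are not given: they have to be found in the camera images.
- lift_frame: The lift's fixed frame: grey base plate 370x170x12 mm with blue gear housings. Origin on the drum's upright axis at worktop height; its x axis points along the plate towards the platform column (axis 220 mm from the origin, blue, 72 mm wide, 50 mm high); z up. The plate runs from x -80 to +290 mm and y -85 to +85 mm. Under the crank: round housing to 50 mm height, then the wheel
- drum_axis (a point): Point on the drum's upright axis at 113 mm height, the mid-height of the crank knob. The crank's knob travels round it on a level circle of 60 mm radius
- knob_center (a point): Centre of the black crank knob, an upright cylinder 24 mm across and 42 mm high (from 92 to 134 mm above the worktop) that spins freely on the end of the crank arm. The dark steel arm (16 mm wide, 8 mm thick) lies below it, from 80 to 88 mm height, reaching 70 mm from the drum axis. Nothing else on the lift but the tin stands higher than 107 mm within 120 mm of the knob's path
- crank_knob: The black crank knob itself; origin at the centre of its underside
- drum (a joint): Angle in rad of drum, ratchet wheel (54 to 64 mm high, 84 mm across, 12 teeth) and crank: 0 at the start, held by the pawl; positive = counter-clockwise from above = platform UP (20 mm per rad); the bottom stop comes somewhere from -1.9 to -3.0. The arm points to 240 deg in the lift frame then. The weight always turns it clockwise with 6 to 11 N at the knob; unheld without pawl it runs away
- bottom_stop: Fixed pin of the bottom stop, hidden inside the blue round housing under the wheel; its origin does not tell where the crank will stop, because the lug on the drum shaft that meets it is set differently each time, unseen. The stop has to be felt: the knob's 6 to 11 N push vanishes there. It stands about 14 N of extra push at the knob beyond the weight
- lever_knob (a point): Centre of the red upright grip of the release lever, 14 mm across, 36 mm high (71 to 107 mm above the worktop), 50 mm from the lever's upright pivot pin. The pin stands at x 37, y -53 mm in the lift frame
- lever_grip: The red grip itself; origin at the centre of its underside
- release_lever (a joint): Release lever angle in rad: 0 = hold (as at the start), 0.7 = release, against its stop; grows clockwise seen from above (the grip swings right, away from the platform, towards the robot). Stiff: takes about 2 to 4 N at the grip, and stays where it is left. It pushes the pawl through a spring, so it can be flicked while the pawl is still jammed by the load
- pawl: Brass pawl bar, 43 mm long, on the lever's pin below the lever, 54 to 64 mm high; origin on the pin's axis at worktop height. With the lever over it stays jammed in the teeth by the load until the crank takes the weight (a few hundredths of a radian of winding up), then springs out by itself and stays out
- pawl_tip (a point): Tip of the pawl: about 39 mm from the drum axis when in the teeth, about 50 mm or more when clear of the wheel
- platform_top (a point): Centre of the top face of the round steel platform, 112 mm across, 10 mm thick, at 122 mm height at the start and 62 to 85 mm when down on the stop
- tin_center (a point): Centre, half-way up, of the closed blue paint tin, 77 mm across and 74 mm high, standing loose on the platform; z axis up
- tape_measure: Loose black pocket tape, 35x93x61 mm, a bystander; origin under it
- sanding_block: Loose brown sanding block, 64x113x31 mm, a bystander; origin under it
- white_card_box: Loose small white card box, 60x85x22 mm, a bystander; origin under it
- carpenter_pencil: Loose flat red pencil, 14x172x9 mm, a bystander; origin under it
Things that resemble listed ones, but are neither listed nor needed, are in the scene too. What is shaped like the part that bears tin_center but green or orange is not meant.

How it is judged:
By the outcome, as a careful person would: the job done as asked, in the order asked, and still so for the second after the job is handed in, with the robot touching nothing.
It also fails if it takes over 72 s, if anything falls off the work surface, if the arm or the gripper's body presses on something with over 40 N, if the wrist force passes 120 N, or if a joint passes its speed limit or range.

## Working session

There is one attempt and no reset: what is moved stays moved. The work goes in short steps, Python scripts to look and compute and a tool call to move; the robot and the scene stay as the last step left them, time stands still between calls to the robot, and variables do not carry over. Pictures are saved under pics/ and viewed, on a budget of 10 in all, crops included, one or two more only if the job needs it, and the job is handed in when it is done.

Besides the shell and the picture viewer there is one more tool, called in YAML: its name, and indented under it one key for each argument. move_arm: Moves the arm, as the interface text tells. Its arguments: {"type":"object","properties":{"deltas":{"type":"array"}},"required":["deltas"]}

```bash
ls; mkdir -p pics
python3 - <<'E'
from rig import status,camera
import cv2,numpy as np
o=status.get_obs()
for k,v in o.items(): print(k,np.round(v,3).tolist())
import pickle
D={}
for n in ("scene","side","wrist"):
    c=camera(n);D[n]=c;cv2.imwrite(f"pics/{n}0.png",c["image"]);print(n,c["camera_matrix"],c["eye"],c["attitude"],[k for k in c])
pickle.dump(D,open("cams0.pkl","wb"))
E
```

```text
pics
clock 0.0
joints [1.012, 0.399, 0.045, 1.538, -0.019, 1.207, -0.051]
qvel [-0.001, -0.002, 0.0, -0.001, 0.001, 0.001, 0.001]
joint_torque [-0.0, -47.513, 1.365, -25.422, 0.012, 0.009, -0.0]
tool_pos [0.288, -0.582, 0.255]
tool_rot [[0.896, 0.444, -0.001], [0.444, -0.896, 0.002], [-0.0, -0.002, -1.0]]
ft_force [-0.297, -0.002, -0.273]
wrist_torque [-0.044, 0.03, -0.003]
finger_gap 0.085
scene [[406.37758765   0.         287.64718341]
 [  0.         406.37758765 211.43051375]
 [  0.           0.           1.        ]] [-0.3430192  -0.71699368  0.69778151] [[ 0.60580051  0.37517462 -0.70160511]
 [-0.79550115  0.2706043  -0.5421727 ]
 [-0.01355208  0.88657618  0.46238407]] ['image', 'camera_matrix', 'eye', 'attitude']
side [[487.69113188   0.         275.28628831]
 [  0.         487.69113188 205.39022899]
 [  0.           0.           1.        ]] [-0.06281106 -1.31282636  0.99417914] [[ 0.90318198  0.22566305 -0.36515544]
 [-0.42925605  0.47727122 -0.76677991]
 [ 0.00124429  0.84928698  0.52793   ]] ['image', 'camera_matrix', 'eye', 'attitude']
wrist [[314.51552385   0.         275.22450261]
 [  0.         314.51552385 208.49909709]
 [  0.           0.           1.        ]] [ 0.34907265 -0.55122341  0.37322914] [[ 0.44365779  0.86307803  0.24137952]
 [-0.8961948   0.42775046  0.11774729]
 [-0.0016251  -0.26856258  0.96326087]] ['image', 'camera_matrix', 'eye', 'attitude']
```

View pics/scene0.png

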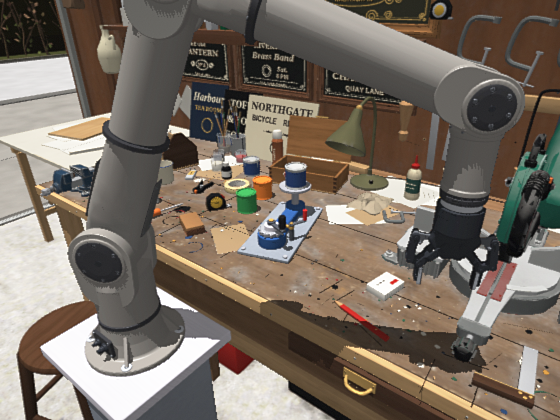

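View pics/side0.png

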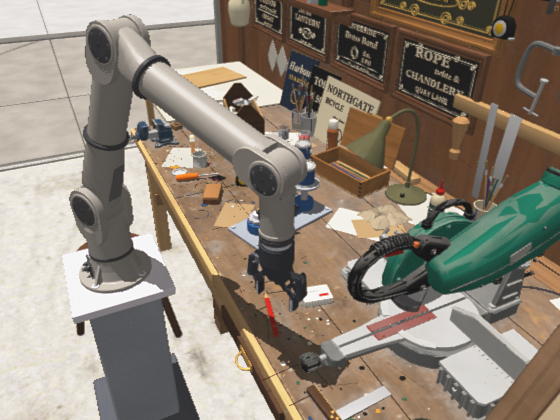

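The scene view shows the lift's grey plate at about (285,232), with the crank at (275,230), the red lever at (305,214) and the tin on the platform at (295,175). Lookalikes are a blue tin at (251,165), the green tin (247,200), the orange tin (263,187) and the tape at (215,201). The side view is partly blocked by the arm. Next is a close crop.

```bash
cat > h.py <<'E'
import numpy as np,cv2
def ray(c,px):
    K=c["camera_matrix"];d=np.linalg.solve(K,[px[0],px[1],1.]);d=np.array([d[0],-d[1],-d[2]])
    return np.array(c["eye"]),np.array(c["attitude"])@d
def onz(c,px,z):
    e,d=ray(c,px);return e+d*(z-e[2])/d[2]
def proj(c,p):
    q=np.array(c["attitude"]).T@(np.array(p)-c["eye"]);q=c["camera_matrix"]@np.array([q[0],-q[1],-q[2]]);return q[:2]/q[2]
E
python3 - <<'E'
import pickle,cv2,numpy as np
from h import *
D=pickle.load(open("cams0.pkl","rb"));c=D["scene"];im=c["image"]
x0,y0,x1,y1=225,150,335,270
cv2.imwrite("pics/crop1.png",cv2.resize(im[y0:y1,x0:x1],None,fx=5,fy=5,interpolation=cv2.INTER_CUBIC))
hsv=cv2.cvtColor(im,cv2.COLOR_BGR2HSV)
m=((hsv[...,0]<8)|(hsv[...,0]>172))&(hsv[...,1]>150)&(hsv[...,2]>90)
n,l,s,ce=cv2.connectedComponentsWithStats(m.astype(np.uint8))
for i in range(1,n):
    if s[i,4]>12: print(s[i],ce[i].round(1),onz(c,ce[i],.089).round(3))
E
```

```text
[411 155   9  14  64] [415.5 163.2] [ 1.235 -0.171  0.089]
[303 209   4  12  41] [304.5 213.8] [ 0.599 -0.057  0.089]
[391 279   7   5  17] [393.7 281.2] [ 0.44  -0.433  0.089]
[340 304  28  18 150] [352.3 313.2] [ 0.281 -0.409  0.089]
[218 343  28  28 441] [230.4 355.8] [ 0.036 -0.279  0.089]
```

View pics/crop1.png

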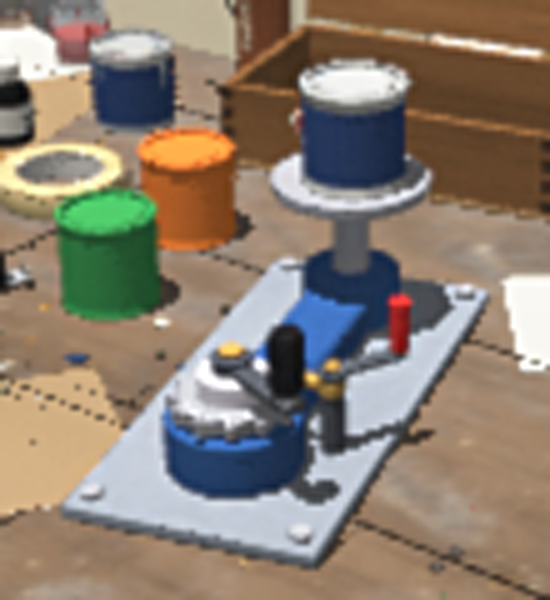

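The crop confirms the choice: black knob at crop (286,360), i.e. scene (282,222). The red grip is at scene (305,214), the brass lever pin at (291,225), and the blue tin on the steel platform at (296,175). The plate corners are clear.

Run:
```python
import pickle,cv2,numpy as np
from h import *
from scipy.optimize import least_squares
D=pickle.load(open("cams0.pkl","rb"));c=D["scene"];s=D["side"]
off=np.array([225,150])-.4
px=np.array([[65,512],[318,565],[488,291],[282,260]])/5+off
L=np.array([[-.08,.085],[-.08,-.085],[.29,-.085],[.29,.085]])
W=np.array([onz(c,p,.012)[:2] for p in px]);print(W.round(3),np.linalg.norm(W-np.roll(W,-1,0),axis=1).round(3))
f=lambda v:(np.c_[v[0]+np.cos(v[2])*L[:,0]-np.sin(v[2])*L[:,1],v[1]+np.sin(v[2])*L[:,0]+np.cos(v[2])*L[:,1]]-W).ravel()
r=least_squares(f,[.5,0,0]);v=r.x;print(v.round(4),f(v).round(4))
R=np.array([[np.cos(v[2]),-np.sin(v[2])],[np.sin(v[2]),np.cos(v[2])]])
lf=lambda x,y:R@[x,y]+v[:2]
def lift(P): return R.T@(np.array(P)[:2]-v[:2])
kb=onz(c,np.array([286,360])/5+off,.113);print("knob",kb,lift(kb),"exp",lf(.06*np.cos(4*np.pi/3),.06*np.sin(4*np.pi/3)))
g=onz(c,[304.5,213.8],.089);print("grip",g,lift(g),"from pin",lift(g)-[.037,-.053],np.linalg.norm(lift(g)-[.037,-.053]))
hub=onz(c,np.array([232,350])/5+off,.092);print("hub",hub,lift(hub))
t=onz(c,np.array([354,84])/5+off,.196);print("tin top",t,lift(t))
print("side px knob,grip,pin",proj(s,[*kb[:2],.113]),proj(s,g),)
```

```text
[[ 0.393  0.049]
 [ 0.44  -0.111]
 [ 0.796  0.001]
 [ 0.747  0.157]] [0.167 0.373 0.163 0.371]
[ 0.4936 -0.0072  0.2996] [-0.001   0.0019  0.0026 -0.0007  0.0002 -0.0037 -0.0018  0.0025]
knob [ 0.48216329 -0.05679082  0.113     ] [-0.02560946 -0.04402864] exp [ 0.48030966 -0.06566616]
grip [ 0.59924172 -0.05685657  0.089     ] [ 0.08623412 -0.07864622] from pin [ 0.04923412 -0.02564622] 0.05551330409923932
hub [0.50221268 0.0020354  0.092     ] [0.01090889 0.00625966]
tin top [0.69625277 0.04997118 0.196     ] [ 0.21045301 -0.00520931]
side px knob,grip,pin [260.88717019 213.15939514] [292.00813331 211.16300972]
```

move_arm:
  deltas:
    - [1,20,-20,-10,0]
    - [1,32,-34,-10,0]
    - [1,32,-34,-8,0]
    - [1,32,-34,-8,0]
    - [1,32,-34,-8,0]
    - [1,32,-34,0,0]
    - [1,32,-34,0,0]
    - [1,32,-34,0,0]

```text
clock: 0.95
tool_pos: [0.3927, -0.2411, 0.3003]
tool_rot: [[0.896, 0.444, 0.0], [0.444, -0.896, -0.0], [-0.0, 0.0, -1.0]]
ft_force: [0.4, 0.1, 0.2]
finger_gap: 0.0855
```

move_arm:
  deltas:
    - [0,32,-34,0,0]
    - [0,32,-34,0,0]
    - [0,32,-34,0,0]
    - [0,32,-34,0,0]
    - [0,20,-20,0,0]
    - [0,0,0,0,0]

```text
clock: 1.55
tool_pos: [0.4568, -0.0325, 0.3004]
tool_rot: [[0.892, 0.452, 0.001], [0.452, -0.892, 0.002], [0.001, -0.001, -1.0]]
ft_force: [-0.1, 0.9, -0.2]
finger_gap: 0.0424
```

Run:
```python
from rig import status,camera
import cv2,numpy as np,pickle
o=status.get_obs();print(o["clock"],o["tool_pos"],o["tool_rot"],o["finger_gap"],o["ft_force"])
D={n:camera(n) for n in("wrist","side")};pickle.dump(D,open("cams1.pkl","wb"))
cv2.imwrite("pics/w1.png",cv2.resize(D["wrist"]["image"],(784,588),interpolation=cv2.INTER_CUBIC))
```

```text
1.55 [ 0.45681237 -0.03253465  0.30038693] [[ 8.92239467e-01  4.51561890e-01  7.70288094e-04]
 [ 4.51560167e-01 -8.92239004e-01  1.72482348e-03]
 [ 1.46614563e-03 -1.19112417e-03 -9.99998216e-01]] 0.04242985117106252 [-0.0752208   0.89548293 -0.1887157 ]
```

View pics/w1.png

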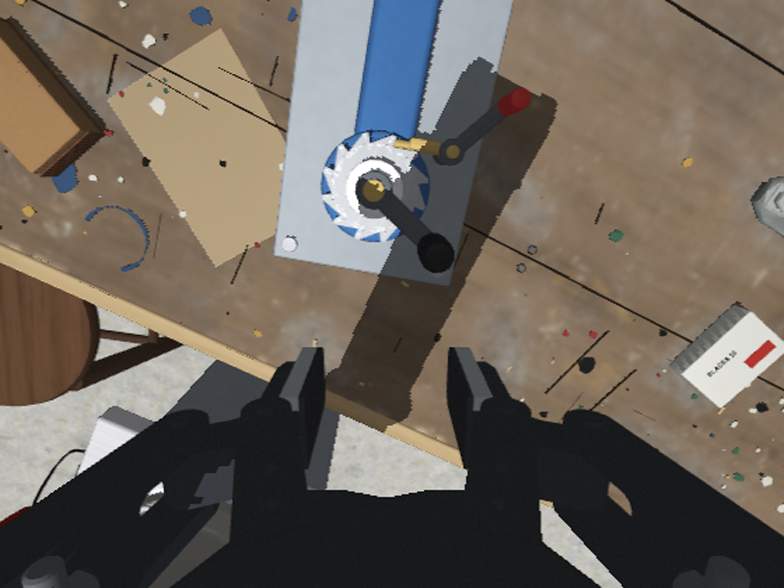

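The wrist view, scaled by 1.4, shows the hub at (373,191), the black knob at (436,252), the lever pin at (452,152) and the red grip at (514,101). The near plate corners are at (276,255) and (449,285), and the white card box at (735,355) is well clear.

Run:
```python
import pickle,cv2,numpy as np
from h import *
D=pickle.load(open("cams1.pkl","rb"));c=D["wrist"];im=c["image"]
D0=pickle.load(open("cams0.pkl","rb"))["scene"]
hub=onz(c,np.array([373,191])/1.4,.094);pin=onz(c,np.array([452,152])/1.4,.08)
a=onz(c,np.array([276,255])/1.4,.012);b=onz(c,np.array([449,285])/1.4,.012)
hsv=cv2.cvtColor(im,cv2.COLOR_BGR2HSV);h,s,v=cv2.split(hsv)
def comp(m,x0,y0,x1,y1):
    k=np.zeros(m.shape,np.uint8);k[y0:y1,x0:x1]=m[y0:y1,x0:x1]
    n,l,st,ce=cv2.connectedComponentsWithStats(k);i=1+np.argmax(st[1:,4]);return ce[i],st[i]
g,gs=comp(((h<8)|(h>172))&(s>140)&(v>70),330,50,400,100)
kn,ks=comp(v<32,290,155,340,205)
print(g,gs,kn,ks)
gr=onz(c,g,.095);kb=onz(c,kn,.122)
th=np.arctan2(*(a-b)[1::-1])-np.pi/2
print("yaw edge",th,"pts",[p.round(4) for p in(hub,pin,a,b,gr,kb)])
for th in(.2996,th):
  R=np.array([[np.cos(th),-np.sin(th)],[np.sin(th),np.cos(th)]])
  o1=pin[:2]-R@[.037,-.053];o2=((a+b)/2)[:2]-R@[-.08,0];o3=kb[:2]-R@[-.03,-.05196]
  print(th,"origin from hub,pin,plate,knob",hub[:2].round(4),o1.round(4),o2.round(4),o3.round(4),"knob r",np.linalg.norm(kb-hub)," grip-pin",np.linalg.norm((gr-pin)[:2]),np.degrees(np.arctan2(*(R.T@(gr-pin)[:2])[::-1])))
# two-view triangulation of the grip
print("grip reproj in scene",proj(D0,gr),"vs 304.5 213.8; knob",proj(D0,[*kb[:2],.113]),"vs 282.2 221.6", "hub",proj(D0,hub),"vs 271.4 219.6")
```

```text
[367.10802469  72.25308642] [356  62  23  21 324] [310.55       180.17142857] [298 167  26  28 560]
yaw edge 0.2924574243096285 pts [array([5.0e-01, 3.0e-04, 9.4e-02]), array([ 0.5504, -0.0388,  0.08  ]), array([0.4023, 0.0558, 0.012 ]), array([ 0.45  , -0.1028,  0.012 ]), array([ 0.5967, -0.0587,  0.095 ]), array([ 0.484 , -0.0555,  0.122 ])]
0.2996 origin from hub,pin,plate,knob [5.e-01 3.e-04] [0.4994 0.0009] [5.026e-01 1.000e-04] [0.4973 0.003 ] knob r 0.06444580218388438  grip-pin 0.050449778691784346 -40.33931056016418
0.2924574243096285 origin from hub,pin,plate,knob [5.e-01 3.e-04] [0.4996 0.0012] [ 5.028e-01 -4.000e-04] [0.4977 0.0029] knob r 0.06444580218388438  grip-pin 0.050449778691784346 -39.93007111825315
grip reproj in scene [304.52789702 212.59247132] vs 304.5 213.8; knob [281.82589157 221.23021734] vs 282.2 221.6 hub [270.94342995 219.46747019] vs 271.4 219.6
```

move_arm:
  deltas:
    - [0,28,21.6,0,0]
    - [0,28,21.6,0,0]
    - [0,28,21.6,0,0]
    - [0,29,21.8,0,0]

```text
clock: 2.05
tool_pos: [0.5963, -0.0681, 0.2999]
tool_rot: [[0.898, 0.44, -0.001], [0.44, -0.898, -0.002], [-0.002, 0.001, -1.0]]
ft_force: [0.4, -0.3, 1.2]
finger_gap: 0.0426
```

move_arm:
  deltas:
    - [0,0,0,10,0.15]
    - [0,0,0,10,0.15]
    - [0,0,0,10,0.15]
    - [0,0,0,10,0.15]
    - [0,0,0,10,0.15]
    - [0,0,0,10,0.15]
    - [0,0,0,10,0.15]
    - [0,0,0,10,0.15]

```text
clock: 2.85
tool_pos: [0.595, -0.0677, 0.2195]
tool_rot: [[0.732, -0.682, -0.001], [-0.682, -0.732, -0.001], [0.0, 0.002, -1.0]]
ft_force: [0.2, 0.8, 0.4]
finger_gap: 0.0424
```

move_arm:
  deltas:
    - [0,0,0,30,0]
    - [0,0,0,10,0]
    - [0,0,0,0,0]

```text
clock: 3.15
tool_pos: [0.5939, -0.0666, 0.1783]
tool_rot: [[0.737, -0.676, -0.005], [-0.676, -0.737, -0.001], [-0.003, 0.004, -1.0]]
ft_force: [-0.5, 1.1, 0.1]
finger_gap: 0.0427
```

move_arm:
  deltas:
    - [0,-3,-8,10,0]
    - [0,0,0,25,0]
    - [0,0,0,25,0]
    - [0,0,0,17,0]
    - [0,0,0,0,0]

```text
clock: 3.65
tool_pos: [0.5977, -0.0565, 0.1014]
tool_rot: [[0.739, -0.674, -0.004], [-0.674, -0.739, 0.0], [-0.003, 0.002, -1.0]]
ft_force: [1.2, -0.3, 0.7]
finger_gap: 0.0427
```

Run:
```python
from rig import status,camera
import cv2
o=status.get_obs();print(o["clock"],o["tool_pos"],o["ft_force"],o["finger_gap"])
c=camera("wrist");cv2.imwrite("pics/w2.png",c["image"])
```

```text
3.65 [ 0.59772545 -0.05654801  0.10143192] [ 1.24826573 -0.25202321  0.69212565] 0.04272558502426907
```

View pics/w2.png

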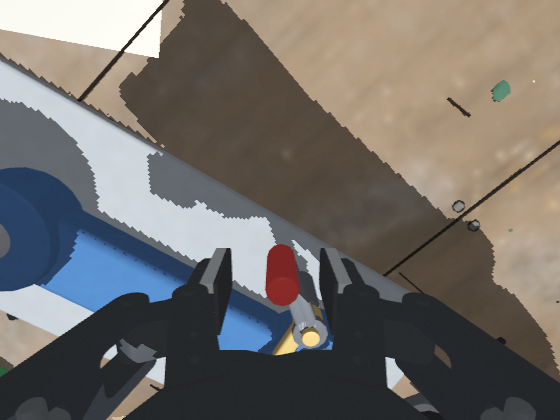

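The red grip at (283,275) stands midway between the open fingers, with the brass pin at (311,338). I push along +y.

move_arm:
  deltas:
    - [0,0,10,0,0]
    - [0,0,5,0,0]
    - [0,0,5,0,0]
    - [0,0,5,0,0]

```text
clock: 4.1
tool_pos: [0.5831, -0.0757, 0.1046]
tool_rot: [[0.738, -0.675, 0.004], [-0.675, -0.738, 0.0], [0.003, -0.003, -1.0]]
ft_force: [0.9, 1.5, 0.6]
finger_gap: 0.0429
```

move_arm:
  deltas:
    - [0,0,4,0,0]
    - [0,0,4,0,0]

```text
clock: 4.3
tool_pos: [0.5773, -0.0813, 0.104]
tool_rot: [[0.738, -0.674, 0.002], [-0.674, -0.738, 0.0], [0.001, -0.002, -1.0]]
ft_force: [3.1, 1.9, 1.7]
finger_gap: 0.0429
```

move_arm:
  deltas:
    - [0,0,4,0,0]
    - [0,0,4,0,0]

```text
clock: 4.5
tool_pos: [0.5714, -0.0871, 0.1035]
tool_rot: [[0.739, -0.674, 0.001], [-0.674, -0.739, 0.0], [0.0, -0.001, -1.0]]
ft_force: [3.3, 2.0, 1.6]
finger_gap: 0.0427
```

move_arm:
  deltas:
    - [0,0,2,0,0]
    - [0,0,2,0,0]

```text
clock: 4.7
tool_pos: [0.5686, -0.09, 0.1034]
tool_rot: [[0.739, -0.674, 0.0], [-0.674, -0.739, 0.0], [0.0, -0.001, -1.0]]
ft_force: [1.4, 2.5, 2.3]
finger_gap: 0.0429
```

move_arm:
  deltas:
    - [0,0,2,0,0]

```text
clock: 4.8
tool_pos: [0.5673, -0.0913, 0.1034]
tool_rot: [[0.739, -0.674, 0.0], [-0.674, -0.739, 0.0], [-0.0, -0.001, -1.0]]
ft_force: [1.0, 3.4, 1.7]
finger_gap: 0.0426
```

move_arm:
  deltas:
    - [0,0,1.5,0,0]

```text
clock: 4.9
tool_pos: [0.5662, -0.0925, 0.1034]
tool_rot: [[0.739, -0.674, 0.0], [-0.674, -0.739, 0.0], [-0.0, -0.0, -1.0]]
ft_force: [2.0, 3.2, 2.1]
finger_gap: 0.0425
```

move_arm:
  deltas:
    - [0,0,1.5,0,0]

```text
clock: 5.0
tool_pos: [0.5653, -0.0937, 0.1034]
tool_rot: [[0.739, -0.674, 0.0], [-0.674, -0.739, 0.0], [0.0, -0.0, -1.0]]
ft_force: [1.8, 3.8, 2.7]
finger_gap: 0.0426
```

move_arm:
  deltas:
    - [0,0,1,0,0]

```text
clock: 5.1
tool_pos: [0.5646, -0.0945, 0.1034]
tool_rot: [[0.738, -0.674, 0.0], [-0.674, -0.738, 0.0], [0.0, -0.0, -1.0]]
ft_force: [2.2, 3.0, 1.8]
finger_gap: 0.0426
```

move_arm:
  deltas:
    - [0,0,1,0,0]

```text
clock: 5.2
tool_pos: [0.564, -0.0953, 0.1034]
tool_rot: [[0.738, -0.674, 0.0], [-0.674, -0.738, 0.0], [0.0, -0.0, -1.0]]
ft_force: [2.4, 2.8, 2.0]
finger_gap: 0.0429
```

move_arm:
  deltas:
    - [0,0,1,0,0]

```text
clock: 5.3
tool_pos: [0.5636, -0.0956, 0.1034]
tool_rot: [[0.739, -0.674, 0.001], [-0.674, -0.739, 0.001], [0.0, -0.001, -1.0]]
ft_force: [3.5, 4.7, 1.0]
finger_gap: 0.0424
```

move_arm:
  deltas:
    - [0,0,1,0,0]

```text
clock: 5.4
tool_pos: [0.5635, -0.0957, 0.1034]
tool_rot: [[0.739, -0.674, 0.002], [-0.674, -0.739, 0.001], [0.001, -0.003, -1.0]]
ft_force: [5.7, 6.4, -0.4]
finger_gap: 0.0428
```

The push force rose to about 8.6 N and motion stopped, so the lever is at its stop, where I expected it. Now I back off and go to the knob.

move_arm:
  deltas:
    - [0,0,-9,0,0]
    - [0,0,-8,0,0]
    - [0,0,0,-15,0]
    - [0,0,0,-35,0]
    - [0,0,0,-30,0]
    - [0,-28,14,0,0]
    - [0,-28,14,0,0]
    - [0,-28,14,0,0]

```text
clock: 6.2
tool_pos: [0.4822, -0.0592, 0.1842]
tool_rot: [[0.738, -0.675, -0.0], [-0.675, -0.738, -0.001], [0.001, 0.001, -1.0]]
ft_force: [-0.7, 0.2, 1.0]
finger_gap: 0.0429
```

move_arm:
  deltas:
    - [0,0,0,0,0]
    - [0,0,0,0,0]

```text
clock: 6.4
tool_pos: [0.4834, -0.0593, 0.1842]
tool_rot: [[0.738, -0.675, 0.001], [-0.675, -0.738, -0.001], [0.002, 0.0, -1.0]]
ft_force: [1.5, 0.2, -0.4]
finger_gap: 0.0427
```

Run:
```python
from rig import status,camera
import cv2,pickle
from h import *
o=status.get_obs();print(o["clock"],o["tool_pos"],o["tool_rot"],o["ft_force"],o["finger_gap"])
c=camera("wrist");pickle.dump(c,open("cams2.pkl","wb"));cv2.imwrite("pics/w3.png",c["image"])
print(proj(c,[.485,-.0565,.134]),proj(c,[.573,-.0835,.107]),proj(c,[*o["tool_pos"][:2],.134]))
```

```text
6.4 [ 0.4834393  -0.05933878  0.18417654] [[ 7.38206458e-01 -6.74574082e-01  1.01651080e-03]
 [-6.74573104e-01 -7.38207138e-01 -1.16127765e-03]
 [ 1.53376333e-03  1.71551814e-04 -9.99998809e-01]] [ 1.50023586  0.24324545 -0.39671767] 0.04274473057618497
[270.38054897 244.43382171] [203.0944274   94.38031747] [275.8750957  243.19078962]
```

View pics/w3.png

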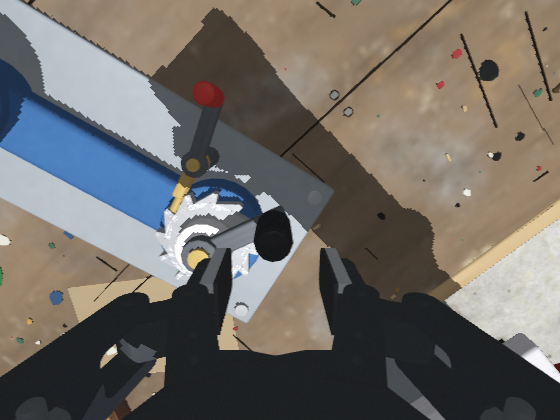

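The red grip is over at (208,95), and the pawl tip at (180,195) is still in the teeth. The knob's top, at about (274,241), lies between the fingers. I descend and grip.

move_arm:
  deltas:
    - [0,0,0,20,0]
    - [0,0,0,25,0]
    - [0,0,0,10,0]
    - [0,0,0,0,0]

```text
clock: 6.85
tool_pos: [0.4832, -0.059, 0.127]
tool_rot: [[0.738, -0.675, -0.003], [-0.675, -0.738, 0.0], [-0.002, 0.002, -1.0]]
ft_force: [-0.2, -0.4, 1.5]
finger_gap: 0.0423
```

move_arm:
  deltas:
    - [-0.2,0,0,0,0]
    - [-0.4,0,0,0,0]
    - [-0.6,0,0,0,0]
    - [-1,0,0,0,0]
    - [-1,0,0,0,0]
    - [-1,0,0,0,0]

```text
clock: 7.45
tool_pos: [0.4849, -0.0588, 0.1295]
tool_rot: [[0.738, -0.674, 0.003], [-0.674, -0.738, -0.0], [0.002, -0.002, -1.0]]
ft_force: [-0.1, 0.2, 5.2]
finger_gap: 0.0224
```

move_arm:
  deltas:
    - [-1,0.9,-0.5,0,0]
    - [-1,0.9,-0.5,0,0]

```text
clock: 7.65
tool_pos: [0.4856, -0.059, 0.1294]
tool_rot: [[0.738, -0.674, -0.0], [-0.674, -0.738, -0.0], [-0.0, 0.0, -1.0]]
ft_force: [-2.5, 1.9, 10.3]
finger_gap: 0.0226
```

move_arm:
  deltas:
    - [-1,0.9,-0.5,0,0]
    - [-1,0,0,0,0]

```text
clock: 7.85
tool_pos: [0.4859, -0.0592, 0.1294]
tool_rot: [[0.738, -0.674, -0.002], [-0.674, -0.738, 0.0], [-0.001, 0.001, -1.0]]
ft_force: [-4.1, 1.3, 11.9]
finger_gap: 0.0227
```

move_arm:
  deltas:
    - [-1,0.9,-0.5,0,0]
    - [-1,0,0,0,0]

```text
clock: 8.05
tool_pos: [0.4863, -0.0592, 0.1294]
tool_rot: [[0.738, -0.674, -0.003], [-0.674, -0.738, 0.0], [-0.002, 0.002, -1.0]]
ft_force: [-6.8, 1.9, 12.7]
finger_gap: 0.0222
```

Run:
```python
from rig import status,camera
import cv2
o=status.get_obs();print(o["clock"],o["tool_pos"],o["ft_force"],o["finger_gap"])
c=camera("wrist");cv2.imwrite("pics/w4.png",cv2.resize(c["image"][50:330,100:400],None,fx=2,fy=2,interpolation=cv2.INTER_CUBIC))
```

```text
8.05 [ 0.48632846 -0.0592464   0.12938727] [-6.77839443  1.86973607 12.71964065] 0.022187744801580176
```

View pics/w4.png

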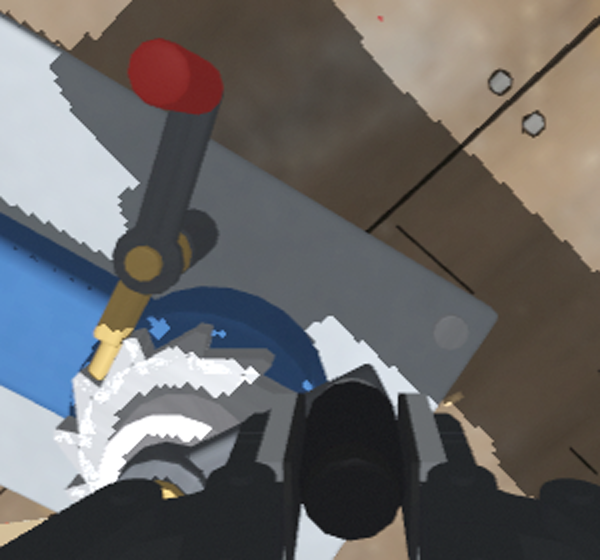

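The pawl is still in the teeth (crop (105,355)) with about 7 N on the knob. I keep taking the weight and relax the vertical preload slightly.

move_arm:
  deltas:
    - [-1,0.9,-0.5,-0.7,0]
    - [-1,0,0,-0.7,0]

```text
clock: 8.3
tool_pos: [0.4863, -0.0592, 0.1295]
tool_rot: [[0.738, -0.674, -0.005], [-0.674, -0.738, 0.001], [-0.004, 0.003, -1.0]]
ft_force: [-4.5, 1.3, 1.4]
finger_gap: 0.0226
```

move_arm:
  deltas:
    - [-1,0.9,-0.5,0,0]
    - [-1,0,0,0,0]

```text
clock: 8.5
tool_pos: [0.4866, -0.0593, 0.1295]
tool_rot: [[0.738, -0.674, -0.007], [-0.674, -0.738, 0.001], [-0.006, 0.004, -1.0]]
ft_force: [-5.9, 1.8, 7.4]
finger_gap: 0.0224
```

move_arm:
  deltas:
    - [-1,0.9,-0.5,0,0]
    - [-1,0,0,0,0]

```text
clock: 8.7
tool_pos: [0.4874, -0.0595, 0.1295]
tool_rot: [[0.738, -0.674, -0.007], [-0.674, -0.739, 0.001], [-0.006, 0.004, -1.0]]
ft_force: [-7.9, 2.5, 7.9]
finger_gap: 0.0222
```

move_arm:
  deltas:
    - [-1,0.9,-0.5,0,0]
    - [-1,0,0,0,0]

```text
clock: 8.9
tool_pos: [0.488, -0.0597, 0.1294]
tool_rot: [[0.738, -0.674, -0.008], [-0.674, -0.738, 0.001], [-0.007, 0.005, -1.0]]
ft_force: [-8.1, 1.9, 10.6]
finger_gap: 0.0223
```

move_arm:
  deltas:
    - [-1,0.9,-0.5,0,0]
    - [-1,0,0,0,0]

```text
clock: 9.1
tool_pos: [0.4885, -0.0599, 0.1294]
tool_rot: [[0.738, -0.674, -0.009], [-0.674, -0.738, 0.001], [-0.008, 0.006, -1.0]]
ft_force: [-9.1, 2.1, 10.1]
finger_gap: 0.0223
```

Run:
```python
from rig import status,camera
import cv2
o=status.get_obs();print(o["clock"],o["tool_pos"],o["ft_force"],o["finger_gap"])
c=camera("wrist");cv2.imwrite("pics/w5.png",cv2.resize(c["image"][130:330,100:350],None,fx=2,fy=2,interpolation=cv2.INTER_CUBIC))
```

```text
9.1 [ 0.48853179 -0.05985004  0.12937402] [-9.13402165  2.05928921 10.06491596] 0.022301147837773126
```

View pics/w5.png

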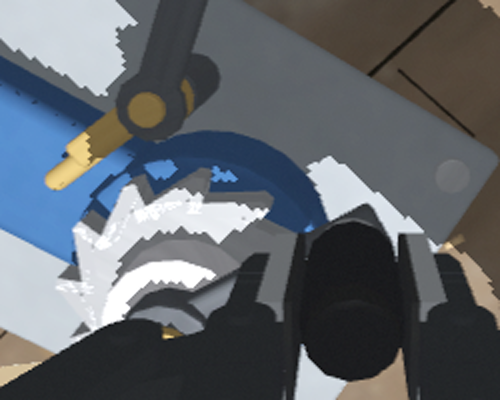

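The pawl tip has swung clear of the teeth, now at crop (50,185), and I hold about 9 N. Next I work out the arc rows.

```bash
cat > arc.py <<'E'
import numpy as np
X=np.array([.738,-.675]);Y=np.array([-.675,-.738]);C=np.array([.499,0.])
def rows(a,step,n,r=60.2):
    for i in range(n):
        d=r*np.array([np.cos(a-step)-np.cos(a),np.sin(a-step)-np.sin(a)]);a-=step
        print(f"[-1, {d@X:.1f}, {d@Y:.1f}, 0, 0],",end=" ");
        if i%8==7: print("  cmd",round(np.degrees(a),1))
def state():
    from rig import status
    o=status.get_obs();p=o["tool_pos"][:2]-C;a=np.arctan2(p[1],p[0])%(2*np.pi);f=o["ft_force"]
    print("t",round(o["clock"],2),"ang",np.degrees(a).round(1),"drum",round(a-np.radians(256.6),3),"r",(1e3*np.hypot(*p)).round(1),"Fcw",round(f[0]*np.sin(a)-f[1]*np.cos(a),1),"Frad",round(f[0]*np.cos(a)+f[1]*np.sin(a),1),"fz",f[2].round(1),"gap",round(o["finger_gap"],4))
E
python3 -c "
import arc,numpy as np
arc.state();arc.rows(np.radians(264.3),.05,40)
print();arc.rows(np.radians(264.3)-2,.03,48)"
```

```text
t 9.15 ang 260.1 drum 0.061 r 60.8 Fcw 9.8 Frad -0.7 fz 10.0 gap 0.0227
[-1, -2.5, 1.7, 0, 0], [-1, -2.5, 1.6, 0, 0], [-1, -2.6, 1.5, 0, 0], [-1, -2.7, 1.4, 0, 0], [-1, -2.8, 1.2, 0, 0], [-1, -2.8, 1.1, 0, 0], [-1, -2.9, 0.9, 0, 0], [-1, -2.9, 0.8, 0, 0],   cmd 241.4
[-1, -2.9, 0.6, 0, 0], [-1, -3.0, 0.5, 0, 0], [-1, -3.0, 0.3, 0, 0], [-1, -3.0, 0.2, 0, 0], [-1, -3.0, 0.0, 0, 0], [-1, -3.0, -0.1, 0, 0], [-1, -3.0, -0.3, 0, 0], [-1, -3.0, -0.4, 0, 0],   cmd 218.5
[-1, -3.0, -0.5, 0, 0], [-1, -2.9, -0.7, 0, 0], [-1, -2.9, -0.8, 0, 0], [-1, -2.8, -1.0, 0, 0], [-1, -2.8, -1.1, 0, 0], [-1, -2.7, -1.3, 0, 0], [-1, -2.7, -1.4, 0, 0], [-1, -2.6, -1.5, 0, 0],   cmd 195.5
[-1, -2.5, -1.7, 0, 0], [-1, -2.4, -1.8, 0, 0], [-1, -2.3, -1.9, 0, 0], [-1, -2.2, -2.0, 0, 0], [-1, -2.1, -2.1, 0, 0], [-1, -2.0, -2.2, 0, 0], [-1, -1.9, -2.3, 0, 0], [-1, -1.8, -2.4, 0, 0],   cmd 172.6
[-1, -1.7, -2.5, 0, 0], [-1, -1.5, -2.6, 0, 0], [-1, -1.4, -2.7, 0, 0], [-1, -1.3, -2.7, 0, 0], [-1, -1.1, -2.8, 0, 0], [-1, -1.0, -2.8, 0, 0], [-1, -0.9, -2.9, 0, 0], [-1, -0.7, -2.9, 0, 0],   cmd 149.7

[-1, -0.4, -1.8, 0, 
[... 459 characters left out ...]
1.7, 0, 0], [-1, 0.7, -1.7, 0, 0], [-1, 0.8, -1.6, 0, 0], [-1, 0.8, -1.6, 0, 0], [-1, 0.9, -1.6, 0, 0],   cmd 108.5
[-1, 0.9, -1.6, 0, 0], [-1, 0.9, -1.5, 0, 0], [-1, 1.0, -1.5, 0, 0], [-1, 1.0, -1.5, 0, 0], [-1, 1.1, -1.4, 0, 0], [-1, 1.1, -1.4, 0, 0], [-1, 1.2, -1.4, 0, 0], [-1, 1.2, -1.3, 0, 0],   cmd 94.7
[-1, 1.2, -1.3, 0, 0], [-1, 1.3, -1.3, 0, 0], [-1, 1.3, -1.2, 0, 0], [-1, 1.4, -1.2, 0, 0], [-1, 1.4, -1.1, 0, 0], [-1, 1.4, -1.1, 0, 0], [-1, 1.5, -1.1, 0, 0], [-1, 1.5, -1.0, 0, 0],   cmd 81.0
[-1, 1.5, -1.0, 0, 0], [-1, 1.6, -0.9, 0, 0], [-1, 1.6, -0.9, 0, 0], [-1, 1.6, -0.8, 0, 0], [-1, 1.6, -0.8, 0, 0], [-1, 1.7, -0.7, 0, 0], [-1, 1.7, -0.7, 0, 0], [-1, 1.7, -0.6, 0, 0],   cmd 67.2
```

move_arm:
  deltas:
    - [-1,-2.5,1.7,0,0]
    - [-1,-2.5,1.6,0,0]
    - [-1,-2.6,1.5,0,0]
    - [-1,-2.7,1.4,0,0]

```text
clock: 9.55
tool_pos: [0.4776, -0.0563, 0.1294]
tool_rot: [[0.739, -0.674, -0.007], [-0.674, -0.739, 0.003], [-0.007, 0.003, -1.0]]
ft_force: [-7.8, 5.3, 7.6]
finger_gap: 0.0221
```

```bash
python3 -c "import arc;arc.state()"
```

```text
t 9.55 ang 249.2 drum -0.13 r 60.2 Fcw 9.2 Frad -2.2 fz 7.6 gap 0.0221
```

Tracking well, so I continue.

move_arm:
  deltas:
    - [-1,-2.8,1.2,0,0]
    - [-1,-2.8,1.1,0,0]
    - [-1,-2.9,0.9,0,0]
    - [-1,-2.9,0.8,0,0]
    - [-1,-2.9,0.6,0,0]
    - [-1,-3.0,0.5,0,0]
    - [-1,-3.0,0.3,0,0]
    - [-1,-3.0,0.2,0,0]

```text
clock: 10.35
tool_pos: [0.4584, -0.0428, 0.1295]
tool_rot: [[0.74, -0.673, -0.003], [-0.673, -0.74, 0.005], [-0.005, -0.002, -1.0]]
ft_force: [-2.4, 9.0, 3.6]
finger_gap: 0.0222
```

```bash
python3 -c "import arc;arc.state()"
```

```text
t 10.35 ang 226.6 drum -0.524 r 59.0 Fcw 8.0 Frad -4.9 fz 3.6 gap 0.0222
```

move_arm:
  deltas:
    - [-1,-3.0,-0.2,0,0]
    - [-1,-3.0,-0.4,0,0]
    - [-1,-3.0,-0.5,0,0]
    - [-1,-3.0,-0.6,0,0]
    - [-1,-3.0,-0.7,0,0]
    - [-1,-2.9,-0.9,0,0]
    - [-1,-2.9,-1.0,0,0]
    - [-1,-2.8,-1.1,0,0]

```text
clock: 11.15
tool_pos: [0.446, -0.0228, 0.1296]
tool_rot: [[0.74, -0.673, 0.0], [-0.673, -0.74, 0.005], [-0.003, -0.004, -1.0]]
ft_force: [1.0, 10.1, -1.1]
finger_gap: 0.0224
```

```bash
python3 -c "import arc;arc.state()"
```

```text
t 11.15 ang 203.3 drum -0.93 r 57.7 Fcw 8.9 Frad -4.9 fz -1.1 gap 0.0224
```

```bash
python3 -c "
import numpy as np,arc
from scipy.optimize import least_squares
P=np.array([[.4885,-.0599],[.4776,-.0563],[.4584,-.0428],[.446,-.0228]])
r=least_squares(lambda c:np.hypot(*(P-c).T)-.06,[.5,0],x_scale=.01,ftol=1e-12,xtol=1e-12);print(r.x,r.fun)
d=np.degrees(np.arctan2(*(P-r.x).T[::-1]))%360;print(d)
arc.rows(np.radians(d[-1]+4),.05,24)"
```

```text
[ 0.50202792 -0.0014902 ] [-4.41088258e-05  6.97405945e-06  8.23969918e-05 -5.64023844e-05]
[256.96000508 245.97817315 223.43667168 200.82393566]
[-1, -2.7, -1.2, 0, 0], [-1, -2.7, -1.4, 0, 0], [-1, -2.6, -1.5, 0, 0], [-1, -2.5, -1.6, 0, 0], [-1, -2.4, -1.8, 0, 0], [-1, -2.4, -1.9, 0, 0], [-1, -2.3, -2.0, 0, 0], [-1, -2.2, -2.1, 0, 0],   cmd 181.9
[-1, -2.0, -2.2, 0, 0], [-1, -1.9, -2.3, 0, 0], [-1, -1.8, -2.4, 0, 0], [-1, -1.7, -2.5, 0, 0], [-1, -1.6, -2.6, 0, 0], [-1, -1.4, -2.6, 0, 0], [-1, -1.3, -2.7, 0, 0], [-1, -1.2, -2.8, 0, 0],   cmd 159.0
[-1, -1.0, -2.8, 0, 0], [-1, -0.9, -2.9, 0, 0], [-1, -0.7, -2.9, 0, 0], [-1, -0.6, -3.0, 0, 0], [-1, -0.4, -3.0, 0, 0], [-1, -0.3, -3.0, 0, 0], [-1, -0.1, -3.0, 0, 0], [-1, 0.0, -3.0, 0, 0],   cmd 136.1
```

```bash
sed -i 's/C=np.array(\[.499,0.\])/C=np.array([.5020,-.0015])/; s/256.6/253.5/' arc.py
```

move_arm:
  deltas:
    - [-1,-2.6,-1.4,0,0]
    - [-1,-2.6,-1.6,0,0]
    - [-1,-2.5,-1.7,0,0]
    - [-1,-2.4,-1.8,0,0]
    - [-1,-2.3,-2.0,0,0]
    - [-1,-2.3,-2.1,0,0]
    - [-1,-2.2,-2.2,0,0]
    - [-1,-2.1,-2.3,0,0]

```text
clock: 11.95
tool_pos: [0.4422, 0.0007, 0.1296]
tool_rot: [[0.74, -0.673, 0.001], [-0.673, -0.74, 0.005], [-0.003, -0.004, -1.0]]
ft_force: [0.7, 8.4, -1.3]
finger_gap: 0.0224
```

```bash
python3 -c "import arc;arc.state()"
```

```text
t 11.95 ang 177.9 drum -1.32 r 59.8 Fcw 8.4 Frad -0.4 fz -1.3 gap 0.0224
```

move_arm:
  deltas:
    - [-1,-2.0,-2.2,0,0]
    - [-1,-1.9,-2.3,0,0]
    - [-1,-1.8,-2.4,0,0]
    - [-1,-1.7,-2.5,0,0]
    - [-1,-1.6,-2.6,0,0]
    - [-1,-1.4,-2.6,0,0]
    - [-1,-1.3,-2.7,0,0]
    - [-1,-1.2,-2.8,0,0]

```text
clock: 12.75
tool_pos: [0.4478, 0.0239, 0.1297]
tool_rot: [[0.74, -0.673, 0.004], [-0.673, -0.74, 0.004], [0.0, -0.006, -1.0]]
ft_force: [4.3, 7.7, -6.8]
finger_gap: 0.0222
```

```bash
python3 -c "
import arc,numpy as np
from rig import status
arc.state();p=status.get_obs()['tool_pos'][:2]-arc.C;arc.rows(np.arctan2(p[1],p[0])+.07,.03,48)"
```

```text
t 12.75 ang 154.9 drum -1.721 r 59.9 Fcw 8.8 Frad -0.6 fz -6.8 gap 0.0222
[-1, -0.6, -1.7, 0, 0], [-1, -0.6, -1.7, 0, 0], [-1, -0.5, -1.7, 0, 0], [-1, -0.5, -1.7, 0, 0], [-1, -0.4, -1.8, 0, 0], [-1, -0.4, -1.8, 0, 0], [-1, -0.3, -1.8, 0, 0], [-1, -0.3, -1.8, 0, 0],   cmd 145.2
[-1, -0.2, -1.8, 0, 0], [-1, -0.2, -1.8, 0, 0], [-1, -0.1, -1.8, 0, 0], [-1, -0.0, -1.8, 0, 0], [-1, 0.0, -1.8, 0, 0], [-1, 0.1, -1.8, 0, 0], [-1, 0.1, -1.8, 0, 0], [-1, 0.2, -1.8, 0, 0],   cmd 131.4
[-1, 0.2, -1.8, 0, 0], [-1, 0.3, -1.8, 0, 0], [-1, 0.3, -1.8, 0, 0], [-1, 0.4, -1.8, 0, 0], [-1, 0.4, -1.8, 0, 0], [-1, 0.5, -1.7, 0, 0], [-1, 0.5, -1.7, 0, 0], [-1, 0.6, -1.7, 0, 0],   cmd 117.7
[-1, 0.6, -1.7, 0, 0], [-1, 0.7, -1.7, 0, 0], [-1, 0.7, -1.6, 0, 0], [-1, 0.8, -1.6, 0, 0], [-1, 0.8, -1.6, 0, 0], [-1, 0.9, -1.6, 0, 0], [-1, 0.9, -1.5, 0, 0], [-1, 1.0, -1.5, 0, 0],   cmd 103.9
[-1, 1.0, -1.5, 0, 0], [-1, 1.1, -1.5, 0, 0], [-1, 1.1, -1.4, 0, 0], [-1, 1.2, -1.4, 0, 0], [-1, 1.2, -1.4, 0, 0], [-1, 1.2, -1.3, 0, 0], [-1, 1.3, -1.3, 0, 0], [-1, 1.3, -1.2, 0, 0],   cmd 90.1
[-1, 1.3, -1.2, 0, 0], [-1, 1.4, -1.2, 0, 0], [-1, 1.4, -1.1, 0, 0], [-1, 1.5, -1.1, 0, 0], [-1, 1.5, -1.0, 0, 0], [-1, 1.5, -1.0, 0, 0], [-1, 1.5, -0.9, 0, 0], [-1, 1.6, -0.9, 0, 0],   cmd 76.4
```

move_arm:
  deltas:
    - [-1,-0.6,-1.7,0.3,0]
    - [-1,-0.6,-1.7,0.3,0]
    - [-1,-0.5,-1.7,0.3,0]
    - [-1,-0.5,-1.7,0,0]

```text
clock: 13.15
tool_pos: [0.4516, 0.0308, 0.1296]
tool_rot: [[0.74, -0.673, 0.006], [-0.673, -0.74, 0.005], [0.001, -0.008, -1.0]]
ft_force: [3.9, 7.7, -2.0]
finger_gap: 0.0224
```

```bash
python3 -c "import arc;arc.state()"
```

```text
t 13.15 ang 147.4 drum -1.852 r 59.9 Fcw 8.6 Frad 0.9 fz -2.0 gap 0.0224
```

move_arm:
  deltas:
    - [-1,-0.4,-1.8,0,0]
    - [-1,-0.4,-1.8,0,0]
    - [-1,-0.3,-1.8,0,0]
    - [-1,-0.3,-1.8,0,0]

```text
clock: 13.55
tool_pos: [0.4558, 0.0367, 0.1296]
tool_rot: [[0.74, -0.673, 0.007], [-0.673, -0.74, 0.005], [0.002, -0.008, -1.0]]
ft_force: [5.9, 6.6, -2.9]
finger_gap: 0.0222
```

```bash
python3 -c "import arc;arc.state()"
```

```text
t 13.55 ang 140.4 drum -1.974 r 59.9 Fcw 8.9 Frad -0.3 fz -2.9 gap 0.0222
```

move_arm:
  deltas:
    - [-1,-0.2,-1.8,0,0]
    - [-1,-0.2,-1.8,0,0]
    - [-1,-0.1,-1.8,0,0]
    - [-1,0,-1.8,0,0]

```text
clock: 13.95
tool_pos: [0.4607, 0.0419, 0.1296]
tool_rot: [[0.739, -0.673, 0.008], [-0.673, -0.739, 0.004], [0.003, -0.008, -1.0]]
ft_force: [6.4, 5.9, -3.6]
finger_gap: 0.0226
```

```bash
python3 -c "import arc;arc.state()"
```

```text
t 13.95 ang 133.5 drum -2.094 r 59.9 Fcw 8.7 Frad -0.1 fz -3.6 gap 0.0226
```

move_arm:
  deltas:
    - [-1,0,-1.8,0,0]
    - [-1,0.1,-1.8,0,0]
    - [-1,0.1,-1.8,0,0]
    - [-1,0.2,-1.8,0,0]

```text
clock: 14.35
tool_pos: [0.4662, 0.0466, 0.1297]
tool_rot: [[0.739, -0.673, 0.008], [-0.673, -0.739, 0.004], [0.004, -0.009, -1.0]]
ft_force: [6.7, 4.2, -4.8]
finger_gap: 0.0223
```

```bash
python3 -c "import arc;arc.state()"
```

```text
t 14.35 ang 126.7 drum -2.214 r 59.9 Fcw 7.9 Frad -0.6 fz -4.8 gap 0.0223
```

move_arm:
  deltas:
    - [-1,0.2,-1.8,0.2,0]
    - [-1,0.3,-1.8,0.2,0]
    - [-1,0.3,-1.8,0.2,0]
    - [-1,0.4,-1.8,0,0]

```text
clock: 14.75
tool_pos: [0.4728, 0.0509, 0.1296]
tool_rot: [[0.739, -0.673, 0.01], [-0.674, -0.739, 0.004], [0.005, -0.01, -1.0]]
ft_force: [7.7, 4.0, -1.9]
finger_gap: 0.0222
```

```bash
python3 -c "import arc;arc.state()"
```

```text
t 14.75 ang 119.2 drum -2.345 r 60.0 Fcw 8.6 Frad -0.3 fz -1.9 gap 0.0222
```

move_arm:
  deltas:
    - [-1,0.4,-1.8,0,0]
    - [-1,0.5,-1.7,0,0]
    - [-1,0.5,-1.7,0,0]
    - [-1,0.6,-1.7,0,0]

```text
clock: 15.15
tool_pos: [0.4791, 0.054, 0.1296]
tool_rot: [[0.739, -0.674, 0.011], [-0.674, -0.739, 0.003], [0.006, -0.009, -1.0]]
ft_force: [8.2, 3.2, -2.2]
finger_gap: 0.0222
```

```bash
python3 -c "import arc;arc.state()"
```

```text
t 15.15 ang 112.4 drum -2.462 r 60.0 Fcw 8.8 Frad -0.2 fz -2.2 gap 0.0222
```

move_arm:
  deltas:
    - [-1,0.6,-1.7,0,0]
    - [-1,0.7,-1.7,0,0]
    - [-1,0.7,-1.6,0,0]
    - [-1,0.8,-1.6,0,0]

```text
clock: 15.55
tool_pos: [0.4858, 0.0563, 0.1297]
tool_rot: [[0.739, -0.674, 0.011], [-0.674, -0.739, 0.002], [0.006, -0.009, -1.0]]
ft_force: [8.9, 0.6, -1.4]
finger_gap: 0.0226
```

```bash
python3 -c "import arc;arc.state()"
```

```text
t 15.55 ang 105.7 drum -2.58 r 60.0 Fcw 8.7 Frad -1.9 fz -1.4 gap 0.0226
```

move_arm:
  deltas:
    - [-1,0.8,-1.6,0,0]
    - [-1,0.9,-1.6,0,0]
    - [-1,0.9,-1.5,0,0]
    - [-1,1.0,-1.5,0,0]

```text
clock: 15.95
tool_pos: [0.4926, 0.0578, 0.1296]
tool_rot: [[0.738, -0.674, 0.011], [-0.674, -0.738, 0.002], [0.007, -0.008, -1.0]]
ft_force: [9.1, 0.0, -1.7]
finger_gap: 0.0224
```

```bash
python3 -c "import arc;arc.state()"
```

```text
t 15.95 ang 99.0 drum -2.697 r 60.0 Fcw 8.9 Frad -1.4 fz -1.7 gap 0.0224
```

move_arm:
  deltas:
    - [-1,1.0,-1.5,0,0]
    - [-1,1.1,-1.5,0,0]
    - [-1,1.1,-1.4,0,0]
    - [-1,1.2,-1.4,0,0]

```text
clock: 16.35
tool_pos: [0.4964, 0.0584, 0.1295]
tool_rot: [[0.738, -0.675, 0.003], [-0.675, -0.738, -0.0], [0.002, -0.002, -1.0]]
ft_force: [-0.8, -0.6, 9.9]
finger_gap: 0.0223
```

```bash
python3 -c "import arc;arc.state()"
```

```text
t 16.35 ang 95.3 drum -2.761 r 60.1 Fcw -0.9 Frad -0.6 fz 9.9 gap 0.0223
```

The push has vanished (Fcw 8.9 → -0.9 N) and the angle stalled at about -2.76. I confirm with a hold and a 1 mm nudge.

move_arm:
  deltas:
    - [-1,0.6,-0.7,0,0]
    - [-1,0,0,0,0]

```text
clock: 16.55
tool_pos: [0.4967, 0.0585, 0.1294]
tool_rot: [[0.738, -0.675, 0.002], [-0.675, -0.738, -0.001], [0.002, -0.001, -1.0]]
ft_force: [-0.5, -1.3, 8.5]
finger_gap: 0.0224
```

```bash
python3 -c "import arc;arc.state()"
```

```text
t 16.55 ang 95.0 drum -2.766 r 60.2 Fcw -0.6 Frad -1.2 fz 8.5 gap 0.0224
```

move_arm:
  deltas:
    - [-1,0.9,-1.0,0,0]
    - [-1,0,0,0,0]

```text
clock: 16.75
tool_pos: [0.4973, 0.0585, 0.1294]
tool_rot: [[0.738, -0.675, -0.0], [-0.675, -0.738, -0.001], [0.001, 0.001, -1.0]]
ft_force: [-2.4, -1.1, 11.1]
finger_gap: 0.0225
```

```bash
python3 -c "import arc;arc.state()"
```

```text
t 16.75 ang 94.5 drum -2.775 r 60.1 Fcw -2.5 Frad -0.9 fz 11.1 gap 0.0225
```

Resistance now builds against the stop (-2.5 N), so the weight has left the hand. I relax and let go.

move_arm:
  deltas:
    - [-1,-0.7,0.8,-0.7,0]
    - [-0.6,0,0,0,0]
    - [-0.4,0,0,0,0]
    - [-0.2,0,0,0,0]
    - [0,0,0,0,0]
    - [0,0,0,0,0]

```text
clock: 17.35
tool_pos: [0.4956, 0.0588, 0.1284]
tool_rot: [[0.739, -0.674, -0.001], [-0.674, -0.739, -0.0], [-0.001, 0.001, -1.0]]
ft_force: [-0.3, -0.3, 0.5]
finger_gap: 0.0429
```

```bash
python3 -c "import arc;arc.state()"
```

```text
t 17.35 ang 96.0 drum -2.749 r 60.7 Fcw -0.3 Frad -0.2 fz 0.5 gap 0.0429
```

move_arm:
  deltas:
    - [0,0,0,-10,0]
    - [0,0,0,-25,0]
    - [0,0,0,-30,0]
    - [0,0,0,-30,0]
    - [0,0,0,-30,0]
    - [0,0,0,-20,0]
    - [0,0,0,0,0]

```text
clock: 18.05
tool_pos: [0.4982, 0.0593, 0.2777]
tool_rot: [[0.738, -0.674, 0.007], [-0.674, -0.738, 0.001], [0.005, -0.006, -1.0]]
ft_force: [0.8, 0.6, 0.3]
finger_gap: 0.0426
```

Run:
```python
import arc;arc.state()
from rig import camera
import cv2,numpy as np
w=camera("wrist")["image"];s=camera("scene")["image"][150:270,215:335]
cv2.imwrite("pics/fin.png",np.hstack([cv2.resize(s,(420,420),interpolation=cv2.INTER_CUBIC),w[:,:370]]))
```

```text
t 18.05 ang 93.6 drum -2.79 r 60.9 Fcw 0.9 Frad 0.6 fz 0.3 gap 0.0426
```

View pics/fin.png

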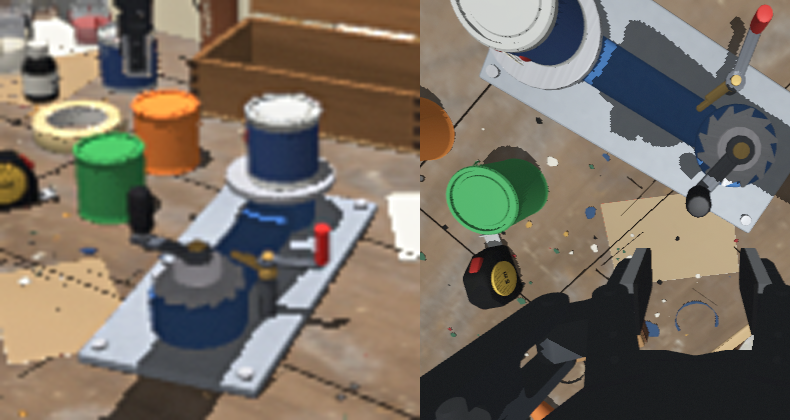

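In the final view the platform is down with the tin standing on it. The crank rests to the left and has not moved since release, the lever is over, the pawl is clear of the wheel, and the gripper is free above.

```bash
python3 -c "
from rig import workorder
print(workorder.sign_off())"
```

```text
the job is handed in; nothing more can be done
None
```

The paint tin is lowered, standing on the platform on the lift's bottom stop, and I handed the job in at about 18 s of the 72 s allowed.

- **Lever:** I pushed the red lever over until it stopped moving, with the push on it rising to about 8.6 N.
- **Pawl:** I gripped the crank knob and wound up about 4 mm at the knob. A picture then showed the pawl clear of the wheel, with about 9 N of weight in hand.
- **Lowering:** I eased the crank back at 0.5 rad/s, then 0.3 rad/s. At about -2.76 rad the push fell from 8.9 N to about -0.9 N and the crank stalled. Nudging about 2 mm further met only -2.5 N, so I let go there.

**Last checks:** After release the gripper read about zero force. The final picture showed the platform down with the tin upright in place, the lever over and the pawl clear. The tape, which is in that picture, had not visibly moved; I did not check the sanding block, card box and pencil again at the end.

**Disagreements:**
- My first camera estimate of the drum axis was about 3 mm off where the gripped knob actually travelled. That gave up to 5 N of sideways force until I refitted the circle.
- The drum angles come from the gripper position, so they are good to about 0.05 rad.

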